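Line up the coffee sample tins by size

TASK

Put the four steel sample tins back on the row of cork rounds in order of size: the smallest on the round next to the wooden-ball post, then each next larger one, with the largest at the far end. Each tin stands upright in the middle of its own round; never let a tin topple on the way.

Things in the scene. Friction and masses are not known exactly. Their poses are not given: they have to be found in the camera images.
- tin_smallest_mid (a point): the smallest of the four closed cylindrical sample tins: plain steel, flat dark wooden lid, 40 mm in diameter and 55 mm tall, standing upright and loose on the table (90 g or so). The point is the tin's centre, half-way up, 27.5 mm above its underside; z points up.
- tin_second_mid (a point): the second smallest of the four closed cylindrical sample tins: plain steel, flat dark wooden lid, 47 mm in diameter and 75 mm tall, standing upright and loose on the table (140 g or so). The point is the tin's centre, half-way up, 37.5 mm above its underside; z points up.
- tin_third_mid (a point): the second largest of the four closed cylindrical sample tins: plain steel, flat dark wooden lid, 54 mm in diameter and 95 mm tall, standing upright and loose on the table (200 g or so). The point is the tin's centre, half-way up, 47.5 mm above its underside; z points up.
- tin_largest_mid (a point): the largest of the four closed cylindrical sample tins: plain steel, flat dark wooden lid, 61 mm in diameter and 115 mm tall, standing upright and loose on the table (280 g or so). The point is the tin's centre, half-way up, 57.5 mm above its underside; z points up.
- round_a: one of four identical cork rounds, 70 mm in diameter and 4 mm thick, fixed in a straight row 85 mm apart (centre to centre) on a fixed aluminium plate 500 x 90 x 12 mm that lies on the table. Origin at the centre of its underside; its top face is 4 mm above the origin. Which letter lies where in the row differs from start to start.
- round_b: one of four identical cork rounds, 70 mm in diameter and 4 mm thick, fixed in a straight row 85 mm apart (centre to centre) on a fixed aluminium plate 500 x 90 x 12 mm that lies on the table. Origin at the centre of its underside; its top face is 4 mm above the origin. Which letter lies where in the row differs from start to start.
- round_c: one of four identical cork rounds, 70 mm in diameter and 4 mm thick, fixed in a straight row 85 mm apart (centre to centre) on a fixed aluminium plate 500 x 90 x 12 mm that lies on the table. Origin at the centre of its underside; its top face is 4 mm above the origin. Which letter lies where in the row differs from start to start.
- round_d: one of four identical cork rounds, 70 mm in diameter and 4 mm thick, fixed in a straight row 85 mm apart (centre to centre) on a fixed aluminium plate 500 x 90 x 12 mm that lies on the table. Origin at the centre of its underside; its top face is 4 mm above the origin. Which letter lies where in the row differs from start to start.
- ball_post: fixed little steel post, 61 mm tall, with a wooden ball 30 mm in diameter on top, at one end of the row of cork rounds, in line with them and 85 mm from the centre of the nearest one; it may stand at either end (a low flat dark steel block 14 mm high marks the other end). Origin at the centre of its foot, on top of the plate.

How it is judged:
By the outcome, as a careful person would: the job done as asked, in the order asked, and still so for the second after the job is handed in, with the robot touching nothing.
It also fails if it takes over 96 s, if anything falls off the work surface, if the arm or the gripper's body presses on something with over 40 N, if the wrist force passes 120 N, or if a joint passes its speed limit or range.

ROBOT

A 7-joint arm with a two-finger parallel gripper is mounted at the origin on the work surface. World frame = base frame: x ahead of the robot, y to its left, z up, the work surface at z = 0. Lengths are in mm, angles in rad, forces in N, time in s.
With the tool pointing down it reaches from about 400 to 875 mm from the base axis. Payload 4.4 kg.
Tool frame: the origin (TCP) lies on the centre line of the jaws, within the pads' length; the fingertips stand 8 mm ahead of it and the grasp point (between the pads) lies 11 mm behind it; x points along the fingers, z is the direction in which the jaws open and shut, and the axes are right-handed (so a half turn about x gives the same grasp; the last joint's range is limited). The gripper opens to 85 mm and grips with 20 to 120 N. Pads are 22 mm wide; open, the fingers measure 114 mm over their backs; the gripper's body (76 mm by 85 mm) begins 54 mm behind the grasp point. The pads swing forward as they close: fully open they stand 13 mm farther back than shut.
Start: joints at [1.073, 0.628, 0.038, 1.517, -0.027, 0.996, -0.02], TCP at [272.057, -590.341, 239.313] pointing down, gripper open.
Joint ranges: [-3.06, 3.06], [-0.37, 2.12], [-1.25, 1.32], [0.18, 2.47], [-1.1, 4.24], [0.23, 1.98], [-2.94, 2.94]. Speed limits (rad/s): [2.57, 2.57, 3.14, 3.14, 3.14, 3.14, 3.14].

INTERFACE

Orientations are given as [roll, pitch, yaw] about the fixed x, y, z axes, in that order (R = Rz(yaw) Ry(pitch) Rx(roll)).
In Python, from cell import ctrl, get_image, camera_params gives the robot as it stands. The module is installed in compiled form; this text tells all that it offers.
- The arm moves only by the shell command python3 -m handwheel 'ROWS'. ROWS is text: rows parted by semicolons, each of 7 numbers parted by spaces: the opening, from -1 (shut) to 1 (fully open), then the shift along the tool's x, y, z in mm, then the turn, a rotation vector about the tool's x, y, z in rad. In form: grip x y z wx wy wz; .... A call has 1 to 10 rows; each row shifts and turns the pose as measured when the row begins, along the tool's axes as they then stand; what a row does not reach is not made up. A row lasts 1/10 s, in which the tool goes at most 50 mm and 8.59 degrees, less where a joint would pass 70% of its speed; a pose out of reach is approached as far as the arm can. A call with a gripper value outside its range is refused whole. The fingers move at their own pace and stop on an object; the grip force is fixed at half the most. Time passes only in rows, so rows that do not move let the fingers close. It gives the time, the measured TCP pose, the force and the opening at its end, in the units of the state.
- ctrl.read_state(): the state, without advancing time (a new reading comes with each control period).
- get_image(name): name is "side" or "top"; returns the picture (400x640x3 uint8, blue, green, red); there is no depth.
- camera_params(name): a dict with "fx", "fy", "cx", "cy" (pixels), "k1" (the pictures are not rectified: a ray, as slopes to the right and down, at radius r is drawn at 1 + k1 r^2 times it, then the intrinsics apply), "eye" and "orientation" of the camera in the world. Camera axes: x right, y up, looking along -z (the intrinsics and any distortion apply to the point x, -y, -z); pixel columns grow to the right and rows downward; lengths in mm; the calibration is good to about 2 mm. A picture is of the moment at which its call begins. camera_params takes no time and is no camera call.
- ctrl.finish_job(): hands the job in, once; it reports no verdict.
The state is a dict: "clock": time; "qpos": joint angles; "qd": joint speeds; "tau": joint torques, N m; "eef_pos": TCP position; "tool_rot": TCP orientation; "force": force on the tool from outside, world axes, zero at the start; "torque": the same for the moment, N m; "width": finger opening in mm.
Only numpy, scipy, OpenCV 4.12 (cv2) and the standard library are available. Lean on these libraries where they do the work, as an engineer would, in place of code of your own. Each camera call takes 0.05 s, during which the arm holds its last target.

## Working session

There is one attempt and no reset: what is moved stays moved. The work goes in short steps, Python scripts to look and compute and a shell command to move; the robot and the scene stay as the last step left them, time stands still between calls to the robot, and variables do not carry over. Pictures are saved under pics/ and viewed, and the job is handed in when it is done.

```bash
mkdir -p pics; python3 - <<'E'
from cell import ctrl,get_image,camera_params
import cv2
for n in("side","top"):
    cv2.imwrite(f"pics/{n}0.png",get_image(n)); print(n,camera_params(n))
print(ctrl.read_state())
E
```

```text
side {'fx': 367.467374364473, 'fy': 367.467374364473, 'cx': 321.6341364537434, 'cy': 199.72012860403905, 'k1': 0.02215393215034006, 'eye': array([ 220.9924443 , -529.94003431,  563.6015689 ]), 'orientation': array([ 0.91191432, -0.01284484, -0.54797002])}
top {'fx': 457.9526383392672, 'fy': 457.9526383392672, 'cx': 316.76073427548425, 'cy': 197.1121481480363, 'k1': -0.011531804761116328, 'eye': array([ 361.74548854,   11.00382159, 1011.42623952]), 'orientation': array([ 0.20118795, -0.00448237, -1.577961  ])}
{'clock': 0.1, 'qpos': array([ 1.07323869,  0.629241  ,  0.03843255,  1.51826736, -0.02700875,
        0.99628839, -0.02000927]), 'qd': array([-0.00048574, -0.00399337, -0.00121699, -0.00235254,  0.00189616,
        0.00011651, -0.00147819]), 'tau': array([ 1.91228275e-03, -5.64533687e+01,  1.23023126e+00, -1.93971920e+01,
        1.12565624e-02,  5.48908836e-03,  1.24884858e-05]), 'eef_pos': array([ 271.81428753, -589.84191814,  238.48919261]), 'tool_rot': array([-3.14058184,  1.56910957,  2.00356064]), 'force': array([-0.15118138, -0.40051338, -0.88177101]), 'torque': array([ 0.00683672, -0.05331631, -0.02677111]), 'width': 85.40678360543349}
```

View pics/side0.png

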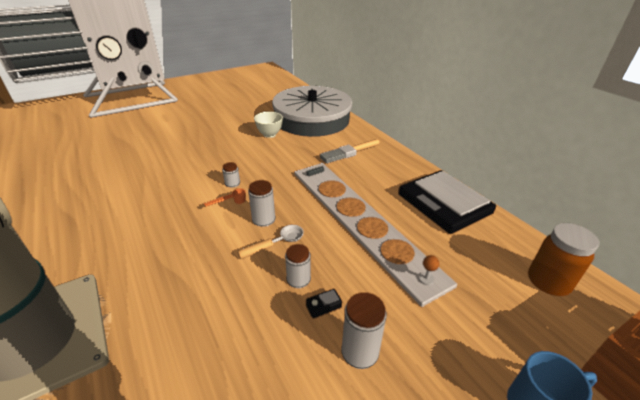

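View pics/top0.png

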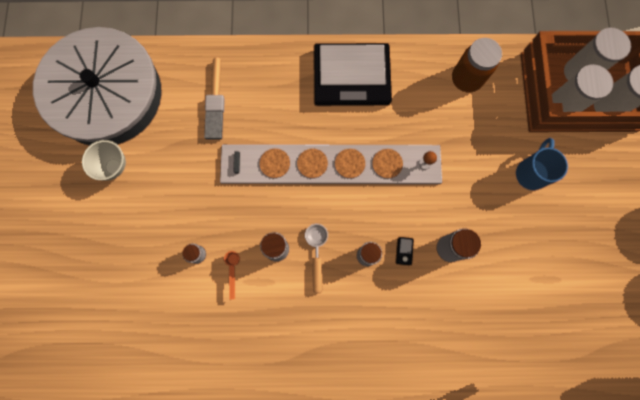

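The ball post is at the right (−y) end of the row in the top view. The tins run left to right: smallest (193,253), third (273,246), second (370,254) and largest (465,244). The rounds are at columns 275, 312, 350 and 387, around row 163. Next I measure lids and rounds in both views.

```bash
cat > h.py <<'E'
import numpy as np,cv2
from scipy.spatial.transform import Rotation as R
from cell import ctrl,get_image,camera_params
def ray(n,uv):
    c=camera_params(n);K=np.array([[c['fx'],0,c['cx']],[0,c['fy'],c['cy']],[0,0,1]])
    p=cv2.undistortPoints(np.array(uv,float).reshape(-1,1,2),K,np.array([c['k1'],0,0,0]))[:,0]
    d=np.c_[p[:,0],-p[:,1],-np.ones(len(p))]
    return c['eye'],R.from_euler('xyz',c['orientation']).apply(d)
def onz(n,uv,z):
    e,d=ray(n,uv); return e+d*((z-e[2])/d[:,2])[:,None]
def proj(n,P):
    c=camera_params(n);q=R.from_euler('xyz',c['orientation']).inv().apply(np.atleast_2d(P)-c['eye'])
    s=np.c_[q[:,0],-q[:,1]]/-q[:,2:]; s=s*(1+c['k1']*(s**2).sum(1,keepdims=True))
    return s*c['fx']+[c['cx'],c['cy']]
def lids(n,im):
    hsv=cv2.cvtColor(im,cv2.COLOR_BGR2HSV)
    b,g,r=[im[...,i].astype(int) for i in range(3)]
    m=((r<130)&(r>50)&(r-b>30)&(r>1.6*g)).astype(np.uint8)*255
    m=cv2.morphologyEx(m,cv2.MORPH_OPEN,np.ones((3,3),np.uint8))
    return m
def circ(n,cnt,z):
    P=onz(n,cnt.reshape(-1,2),z)[:,:2]
    (c,rr)=cv2.minEnclosingCircle(P.astype(np.float32)); 
    A=np.c_[2*P,np.ones(len(P))];s=np.linalg.lstsq(A,(P**2).sum(1),rcond=None)[0]
    return s[:2],2*np.sqrt(s[2]+s[:2]@s[:2]),2*rr
E
python3 - <<'E'
from h import *
for n in("side","top"):
    im=cv2.imread(f"pics/{n}0.png"); print(n)
    for u,v in ([(231,168),(261,187),(297,253),(365,310),(331,189),(432,262)] if n=="side" else [(193,253),(273,245),(370,252),(465,243),(387,163),(430,157),(232,258),(350,163)]):
        print(u,v,im[v,u])
    m=lids(n,im); cv2.imwrite(f"pics/m_{n}0.png",m)
    cs,_=cv2.findContours(m,cv2.RETR_EXTERNAL,cv2.CHAIN_APPROX_NONE)
    for c in cs:
        if cv2.contourArea(c)<60: continue
        print(cv2.boundingRect(c),cv2.contourArea(c),[(h,*[np.round(x) for x in circ(n,c,h)]) for h in(55,75,95,115)])
E
```

```text
side
231 168 [24 48 95]
261 187 [18 39 77]
297 253 [20 42 85]
365 310 [21 41 81]
331 189 [ 56 106 166]
432 262 [ 39  93 172]
(583, 318, 57, 82) 2994.0 [(55, array([ 749., -510.]), np.float64(116.0), np.float64(176.0)), (75, array([ 728., -511.]), np.float64(111.0), np.float64(169.0)), (95, array([ 708., -512.]), np.float64(107.0), np.float64(162.0)), (115, array([ 687., -513.]), np.float64(102.0), np.float64(155.0))]
(347, 293, 38, 34) 968.5 [(55, array([ 479., -257.]), np.float64(62.0), np.float64(65.0)), (75, array([ 469., -268.]), np.float64(60.0), np.float64(63.0)), (95, array([ 459., -279.]), np.float64(58.0), np.float64(60.0)), (115, array([ 449., -289.]), np.float64(55.0), np.float64(58.0))]
(287, 245, 21, 17) 282.5 [(55, array([443., -89.]), np.float64(43.0), np.float64(46.0)), (75, array([ 434., -107.]), np.float64(41.0), np.float64(44.0)), (95, array([ 425., -124.]), np.float64(39.0), np.float64(43.0)), (115, array([ 417., -141.]), np.float64(38.0), np.float64(41.0))]
(530, 237, 53, 59) 1825.0 [(55, array([ 829., -357.]), np.float64(113.0), np.float64(156.0)), (75, array([ 
[... 3056 characters left out ...]
 823., -336.]), np.float64(73.0), np.float64(105.0)), (115, array([ 813., -329.]), np.float64(71.0), np.float64(102.0))]
(529, 43, 7, 16) 62.0 [(55, array([ 897., -491.]), np.float64(28.0), np.float64(39.0)), (75, array([ 886., -480.]), np.float64(27.0), np.float64(38.0)), (95, array([ 875., -470.]), np.float64(26.0), np.float64(37.0)), (115, array([ 863., -459.]), np.float64(26.0), np.float64(37.0))]
(521, 34, 119, 98) 3742.0 [(55, array([ 802., -590.]), np.float64(226.0), np.float64(308.0)), (75, array([ 792., -578.]), np.float64(221.0), np.float64(302.0)), (95, array([ 783., -565.]), np.float64(216.0), np.float64(296.0)), (115, array([ 774., -553.]), np.float64(211.0), np.float64(289.0))]
```

```bash
python3 - <<'E'
import cv2
a=cv2.imread("pics/m_side0.png")[:,:];im=cv2.imread("pics/top0.png")[130:290,160:500]
cv2.imwrite("pics/z.png",cv2.resize(im,None,fx=2.3,fy=2.3))
E
```

```text
(no output)
```

View pics/z.png

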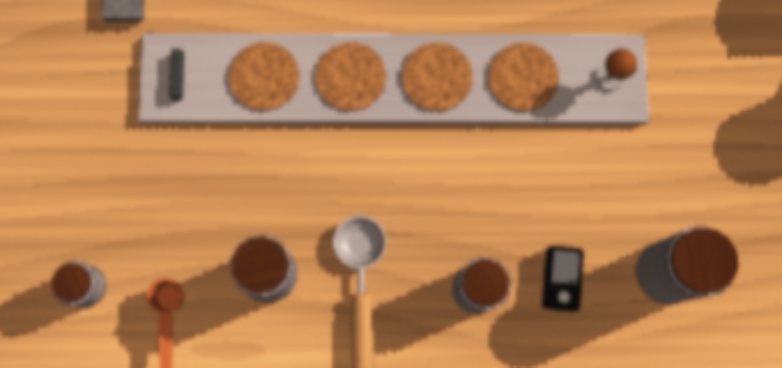

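```bash
python3 - <<'E'
from h import *
for n in("side","top"):
    im=cv2.imread(f"pics/{n}0.png"); print(n)
    s=cv2.cvtColor(im,cv2.COLOR_BGR2HSV)[...,1]
    # polygon region of plate (approx) from world corners
    m=(s<85).astype(np.uint8)
    _,lab,st,_=cv2.connectedComponentsWithStats(m)
    px=(255,148) if n=="top" else (318,185)
    c0=[p for p in [(px[0]+i,px[1]+j) for i in range(-4,5) for j in range(-4,5)] if m[p[1],p[0]]]
    L=lab[c0[0][1],c0[0][0]]
    mm=(lab==L).astype(np.uint8)
    cs,hi=cv2.findContours(mm,cv2.RETR_CCOMP,cv2.CHAIN_APPROX_NONE)
    for c,h in zip(cs,hi[0]):
        a=cv2.contourArea(c)
        if a<100: continue
        P=onz(n,c.reshape(-1,2),12 if h[3]<0 else 16)[:,:2].astype(np.float32)
        print(cv2.boundingRect(c),a,"outer" if h[3]<0 else "hole",[np.round(x,1) for x in circ(n,c,16)],cv2.minAreaRect(P) if h[3]<0 else "")
E
```

```text
side
(295, 163, 162, 144) 6023.0 outer [array([638.2, -42.7]), np.float64(348.2), np.float64(505.8)] ((638.9296875, -31.024932861328125), (503.30145263671875, 95.5235824584961), 89.36155700683594)
(379, 238, 37, 28) 729.0 hole [array([ 640.3, -156. ]), np.float64(74.5), np.float64(79.2)] 
(356, 216, 34, 24) 592.5 hole [array([641.1, -71.3]), np.float64(75.0), np.float64(79.1)] 
(335, 196, 32, 22) 492.0 hole [array([641.9,  13.3]), np.float64(75.8), np.float64(80.9)] 
(317, 179, 30, 20) 410.5 hole [array([642.8,  97.9]), np.float64(76.4), np.float64(83.1)] 
top
(220, 145, 222, 39) 8259.0 outer [array([643.6, -26.9]), np.float64(333.4), np.float64(501.1)] ((642.2067260742188, -27.040374755859375), (497.9320983886719, 89.19465637207031), 89.66094970703125)
(422, 150, 16, 15) 162.5 hole [array([ 655.3, -251.5]), np.float64(33.4), np.float64(36.4)] 
(371, 147, 33, 33) 784.5 hole [array([ 642.4, -154.2]), np.float64(72.7), np.float64(75.4)] 
(333, 147, 34, 33) 789.5 hole [array([643.3, -69.5]), np.float64(72.8), np.float64(75.4)] 
(296, 147, 33, 32) 784.5 hole [array([644. ,  15.2]), np.float64(72.6), np.float64(74.8)] 
(258, 147, 33, 32) 783.5 hole [array([644.6, 100.4]), np.float64(72.5), np.float64(74.9)]
```

```bash
cat > d.py <<'E'
import sys
from h import *
def delta(t):
    s=ctrl.read_state();C=R.from_euler('xyz',s['tool_rot']).as_matrix()
    best=None
    for g in(1,-1):
        T=np.c_[[0,0,-1],[0,g,0],[g,0,0]]
        w=R.from_matrix(C.T@T).as_rotvec()
        if best is None or np.linalg.norm(w)<np.linalg.norm(best): best=w
    print("t %.2f"%s['clock'],"pos",s['eef_pos'].round(1),"F",s['force'].round(1),"w %.1f"%s['width'],"q7 %.2f"%s['qpos'][6])
    print("shift",(C.T@(np.array(t)-s['eef_pos'])).round(1),"turn",best.round(3)); print("tool axes in world (cols)\n",C.round(2))
delta([float(a) for a in sys.argv[1:4]])
E
python3 d.py 500 -300 240
```

```text
t 0.10 pos [ 271.8 -589.8  238.5] F [-0.2 -0.4 -0.9] w 85.4 q7 -0.02
shift [  -1.2  328.5 -167.8] turn [-1.139e+00 -2.000e-03 -1.000e-03]
tool axes in world (cols)
 [[-0.    0.91  0.42]
 [ 0.    0.42 -0.91]
 [-1.   -0.   -0.  ]]
```

```bash
python3 -m handwheel '1 0 41 -21 0 0 0; 1 0 41 -21 0 0 0; 1 0 41 -21 0 0 0; 1 0 41 -21 0 0 0; 1 0 41 -21 0 0 0; 1 0 41 -21 0 0 0; 1 0 41 -21 0 0 0; 1 0 41 -21 0 0 0'; python3 -m handwheel '1 0 0 0 -0.14 0 0; 1 0 0 0 -0.14 0 0; 1 0 0 0 -0.14 0 0; 1 0 0 0 -0.14 0 0; 1 0 0 0 -0.14 0 0; 1 0 0 0 -0.14 0 0; 1 0 0 0 -0.14 0 0; 1 0 0 0 -0.14 0 0'; python3 d.py 440 267 200
```

```text
clock: 0.9
eef_pos: [499.8, -298.5, 233.3]
tool_rot: [-2.009, 1.562, 3.117]
force: [1.3, -0.2, -0.4]
width: 85.6
clock: 1.7
eef_pos: [506.1, -283.9, 229.8]
tool_rot: [2.531, 1.556, 2.554]
force: [0.1, 0.5, -0.3]
width: 85.2
t 1.70 pos [ 506.1 -283.9  229.8] F [ 0.1  0.5 -0.3] w 85.2 q7 0.31
shift [ 35.1 552.  -53. ] turn [ 0.023 -0.012 -0.008]
tool axes in world (cols)
 [[-0.01 -0.02  1.  ]
 [ 0.01  1.    0.02]
 [-1.    0.01 -0.01]]
```

```bash
python3 -m handwheel '1 2 46 -4 0.02 -0.01 -0.01; 1 2 46 -4 0 0 0; 1 2 46 -4 0 0 0; 1 2 46 -4 0 0 0; 1 2 46 -4 0 0 0; 1 2 46 -4 0 0 0; 1 2 46 -4 0 0 0; 1 2 46 -4 0 0 0; 1 2 46 -4 0 0 0; 1 2 46 -4 0 0 0' >/dev/null; python3 -m handwheel '1 2 46 -4 0 0 0; 1 0 30 -4 0 0 0; 1 0 0 0 0 0 0; 1 0 0 0 0 0 0'; python3 d.py 440.5 267 24
```

```text
clock: 3.1
eef_pos: [452.6, 268.6, 200.9]
tool_rot: [-2.728, 1.565, -2.73]
force: [-0.5, -0.3, -0.9]
width: 85.5
t 3.10 pos [452.6 268.6 200.9] F [-0.5 -0.3 -0.9] w 85.5 q7 -0.80
shift [177.   -1.2 -11.1] turn [-0.002 -0.006  0.002]
tool axes in world (cols)
 [[-0.01  0.    1.  ]
 [-0.    1.   -0.  ]
 [-1.   -0.   -0.01]]
```

Align and descend, then check before the last stretch.

```bash
python3 -m handwheel '1 25 -1 -11 0 -0.006 0; 1 30 0 0 0 0 0; 1 30 0 0 0 0 0; 1 10 0 0 0 0 0; 1 0 0 0 0 0 0'; python3 d.py 440.5 267 24
python3 - <<'E'
from h import *
cv2.imwrite("pics/s1.png",get_image("side")[120:260,120:340].repeat(3,0).repeat(3,1))
E
```

```text
clock: 3.6
eef_pos: [444.4, 260.4, 104.2]
tool_rot: [-0.98, 1.564, -0.992]
force: [0.5, 0.1, 0.0]
width: 85.6
t 3.60 pos [444.4 260.4 104.2] F [0.5 0.1 0. ] w 85.6 q7 -0.88
shift [80.2  7.  -4.3] turn [-0.011  0.003  0.005]
tool axes in world (cols)
 [[ 0.    0.01  1.  ]
 [-0.01  1.   -0.01]
 [-1.   -0.01  0.  ]]
```

View pics/s1.png

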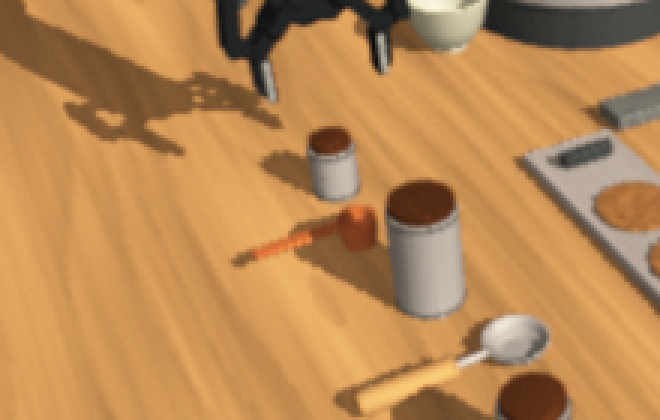

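The open gripper is above the smallest tin (lid at crop 330,138), with its jaws along x and the way down clear. I correct the y drift and continue.

```bash
python3 -m handwheel '1 0 7 -4 0 0 0; 1 20 1 0 0 0 0; 1 20 1 0 0 0 0;1 0 0 0 0 0 0'; python3 d.py 440.5 267 24
```

```text
clock: 4.05
eef_pos: [444.6, 272.6, 69.5]
tool_rot: [0.146, 1.557, 0.133]
force: [-0.9, -0.6, 0.1]
width: 85.5
t 4.05 pos [444.6 272.6  69.5] F [-0.9 -0.6  0.1] w 85.5 q7 -0.92
shift [45.4 -5.8 -4.6] turn [-0.014  0.013 -0.002]
tool axes in world (cols)
 [[ 0.01  0.01  1.  ]
 [ 0.    1.   -0.01]
 [-1.    0.    0.01]]
```

```bash
python3 -m handwheel '1 0 -5 -4 -0.014 0.013 0; 1 0 0 0 0 0 0'; python3 d.py 440.5 267 24; python3 -m handwheel '1 12 0 0 0 0 0; 1 12 0 0 0 0 0; 1 12 0 0 0 0 0; 1 0 0 0 0 0 0;1 0 0 0 0 0 0';python3 d.py 440.5 267 24;
```

```text
clock: 4.25
eef_pos: [441.0, 268.6, 71.7]
tool_rot: [1.094, 1.567, 1.097]
force: [-0.0, -0.7, 0.5]
width: 85.4
t 4.25 pos [441.  268.6  71.7] F [-0.  -0.7  0.5] w 85.4 q7 -0.90
shift [47.7 -1.7 -0.6] turn [ 0.002  0.002 -0.003]
tool axes in world (cols)
 [[ 0. -0.  1.]
 [ 0.  1.  0.]
 [-1.  0.  0.]]
clock: 4.75
eef_pos: [442.3, 269.1, 34.3]
tool_rot: [0.89, 1.564, 0.892]
force: [-0.3, 0.2, -0.2]
width: 85.4
t 4.75 pos [442.3 269.1  34.3] F [-0.3  0.2 -0.2] w 85.4 q7 -0.92
shift [10.2 -2.1 -1.9] turn [ 0.001  0.004 -0.005]
tool axes in world (cols)
 [[ 0.   -0.    1.  ]
 [ 0.01  1.    0.  ]
 [-1.    0.01  0.  ]]
```

```bash
python3 -m handwheel '1 10 -2 -2 0 0.004 0; 1 0 0 0 0 0 0; 0.2 0 0 0 0 0 0; -1 0 0 0 0 0 0; -1 0 0 0 0 0 0; -1 0 0 0 0 0 0; -1 0 0 0 0 0 0; -1 0 0 0 0 0 0; -1 0 0 0 0 0 0';python3 d.py 440.5 267 24;python3 - <<'E'
from h import *
cv2.imwrite("pics/s2.png",get_image("side")[120:260,120:340].repeat(3,0).repeat(3,1))
E
```

```text
clock: 5.65
eef_pos: [440.5, 267.3, 24.0]
tool_rot: [1.451, 1.565, 1.452]
force: [0.0, -0.1, -1.4]
width: 38.6
t 5.65 pos [440.5 267.3  24. ] F [ 0.  -0.1 -1.4] w 38.6 q7 -0.93
shift [-0.  -0.3  0. ] turn [ 0.001  0.001 -0.006]
tool axes in world (cols)
 [[ 0.   -0.    1.  ]
 [ 0.01  1.    0.  ]
 [-1.    0.01  0.  ]]
```

View pics/s2.png

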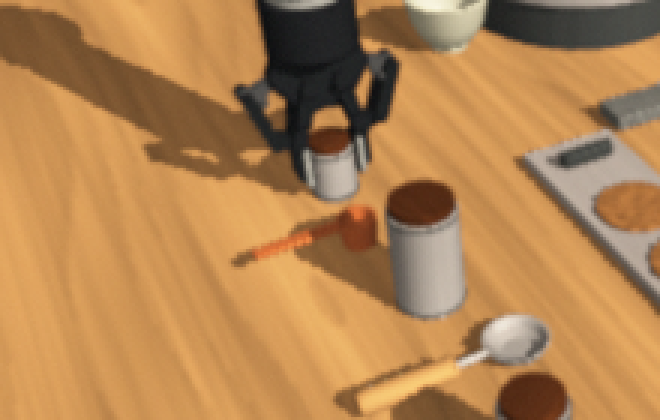

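Smallest tin gripped (width 38.6). Lifting and carrying it to (641.4, −155).

```bash
python3 -m handwheel '-1 -15 0 0 0 0 0; -1 -30 0 0 0 0 0; -1 -40 0 0 0 0 0; -1 -40 0 0 0 0 0; -1 -30 0 0 0 0 0; -1 -10 0 0 0 0 0; -1 0 0 0 0 0 0' ; python3 d.py 641.4 -155 180
```

```text
clock: 6.4
eef_pos: [438.9, 265.4, 192.9]
tool_rot: [2.514, 1.566, 2.516]
force: [1.1, 0.7, -1.2]
width: 38.6
t 6.40 pos [438.9 265.4 192.9] F [ 1.1  0.7 -1.2] w 38.6 q7 -0.82
shift [  11.1 -420.9  201.7] turn [ 0.002 -0.004 -0.003]
tool axes in world (cols)
 [[-0. -0.  1.]
 [ 0.  1.  0.]
 [-1.  0. -0.]]
```

```bash
python3 -m handwheel '-1 0 -20 10 0 0 0; -1 0 -30 15 0 0 0; -1 0 -40 20 0 0 0; -1 0 -40 20 0 0 0; -1 0 -40 20 0 0 0; -1 0 -40 20 0 0 0; -1 0 -40 20 0 0 0; -1 0 -40 20 0 0 0; -1 0 -40 20 0 0 0; -1 0 -30 12 0 0 0' ; python3 d.py 641.4 -155 180; python3 -m handwheel '-1 0 -15 5 0 0 0; -1 0 0 0 0 0 0';  python3 d.py 641.4 -155 60
```

```text
clock: 7.4
eef_pos: [614.4, -100.5, 168.8]
tool_rot: [3.023, 1.538, 3.042]
force: [0.4, -0.4, -1.2]
width: 38.6
t 7.40 pos [ 614.4 -100.5  168.8] F [ 0.4 -0.4 -1.2] w 38.6 q7 -0.09
shift [-12.3 -54.9  25.6] turn [ 0.019 -0.032 -0.004]
tool axes in world (cols)
 [[-0.03 -0.02  1.  ]
 [ 0.    1.    0.02]
 [-1.    0.   -0.03]]
clock: 7.6
eef_pos: [618.3, -122.2, 163.4]
tool_rot: [3.099, 1.532, 3.11]
force: [-0.8, 0.1, -1.0]
width: 38.3
t 7.60 pos [ 618.3 -122.2  163.4] F [-0.8  0.1 -1. ] w 38.3 q7 -0.07
shift [102.3 -33.3  26.8] turn [ 0.011 -0.039 -0.001]
tool axes in world (cols)
 [[-0.04 -0.01  1.  ]
 [ 0.    1.    0.01]
 [-1.    0.   -0.04]]
```

```bash
python3 -m handwheel '-1 0 -17 11 0.01 -0.04 0; -1 0 -17 11 0 0 0; -1 0 0 0 0 0 0' >/dev/null;  python3 d.py 641.4 -155 60; python3 -m handwheel '-1 20 0 0 0 0 0; -1 20 0 0 0 0 0; -1 20 0 0 0 0 0; -1 0 0 0 0 0 0' >/dev/null;  python3 d.py 641.4 -155 60
```

```text
t 7.90 pos [ 637.8 -148.6  159.2] F [-0.3 -1.  -2. ] w 38.5 q7 -0.03
shift [99.1 -7.2  4. ] turn [ 0.007 -0.005 -0.008]
tool axes in world (cols)
 [[-0.   -0.01  1.  ]
 [ 0.01  1.    0.01]
 [-1.    0.01 -0.  ]]
t 8.30 pos [ 634.  -134.2   96.6] F [-0.2  0.4 -2.1] w 38.6 q7 -0.06
shift [ 36.2 -21.5   7.3] turn [ 0.019 -0.01  -0.016]
tool axes in world (cols)
 [[-0.01 -0.02  1.  ]
 [ 0.02  1.    0.02]
 [-1.    0.02 -0.01]]
```

```bash
python3 -m handwheel '-1 0 -11 4 0.019 -0.01 -0.016; -1 0 -10 3 0 0 0; -1 0 0 0 0 0 0' >/dev/null;  python3 d.py 641.4 -155 60; python3 -m handwheel '-1 10 -1 0 0 0 0; -1 10 -1 0 0 0 0; -1 0 0 0 0 0 0' >/dev/null;  python3 d.py 641.4 -155 42
```

```text
t 8.60 pos [ 642.1 -152.    98.2] F [-0.2 -0.9 -1.1] w 38.4 q7 -0.06
shift [38.2 -3.  -0.8] turn [ 0.003  0.001 -0.   ]
tool axes in world (cols)
 [[ 0. -0.  1.]
 [ 0.  1.  0.]
 [-1.  0.  0.]]
t 8.90 pos [ 643.2 -155.    78.5] F [-0.6  0.  -0.9] w 38.4 q7 -0.06
shift [36.5  0.  -2. ] turn [0.002 0.005 0.   ]
tool axes in world (cols)
 [[ 0. -0.  1.]
 [-0.  1.  0.]
 [-1. -0.  0.]]
```

```bash
python3 -m handwheel '-1 10 0 -1 0 0.004 0; -1 10 0 -1 0 0 0; -1 9 0 0 0 0 0; -1 0 0 0 0 0 0' >/dev/null;  python3 d.py 641.4 -155 40.5
```

```text
t 9.30 pos [ 640.3 -154.8   46. ] F [-1.   0.4 -1.8] w 38.6 q7 -0.07
shift [ 5.5 -0.2  1.1] turn [ 0.002 -0.002 -0.   ]
tool axes in world (cols)
 [[-0. -0.  1.]
 [ 0.  1.  0.]
 [-1.  0. -0.]]
```

```bash
python3 -m handwheel '-1 4 0 1 0 0 0; -1 0 0 0 0 0 0' >/dev/null;  python3 d.py 641.4 -155 40; python3 -m handwheel '-1 1.5 0 0 0 0 0; -1 0 0 0 0 0 0' >/dev/null;  python3 d.py 641.4 -155 40
```

```text
t 9.50 pos [ 641.3 -154.5   41.2] F [-0.8  0.1 -0.4] w 38.5 q7 -0.08
shift [ 1.2 -0.5  0.1] turn [ 0.002 -0.002 -0.001]
tool axes in world (cols)
 [[-0. -0.  1.]
 [ 0.  1.  0.]
 [-1.  0. -0.]]
t 9.70 pos [ 642.1 -154.5   40.2] F [ 0. -0. -2.] w 38.5 q7 -0.08
shift [ 0.2 -0.5 -0.7] turn [ 0.002 -0.    -0.   ]
tool axes in world (cols)
 [[-0. -0.  1.]
 [ 0.  1.  0.]
 [-1.  0. -0.]]
```

```bash
python3 -m handwheel '-1 1 0 0 0 0 0; -1 0 0 0 0 0 0' >/dev/null;  python3 d.py 641.4 -155 40; python3 -m handwheel '0 0 0 0 0 0 0; 0.5 0 0 0 0 0 0;1 0 0 0 0 0 0; 1 0 0 0 0 0 0; 1 0 0 0 0 0 0; 1 0 0 0 0 0 0';  python3 d.py 641.4 -155 180
```

```text
t 9.90 pos [ 642.5 -154.7   40.2] F [-0.4 -0.2 -1.3] w 38.6 q7 -0.08
shift [ 0.1 -0.3 -1.1] turn [ 0.002  0.001 -0.   ]
tool axes in world (cols)
 [[ 0. -0.  1.]
 [ 0.  1.  0.]
 [-1.  0.  0.]]
clock: 10.5
eef_pos: [643.2, -154.7, 40.7]
tool_rot: [-0.041, 1.569, -0.039]
force: [0.8, -0.9, -0.2]
width: 85.4
t 10.50 pos [ 643.2 -154.7   40.7] F [ 0.8 -0.9 -0.2] w 85.4 q7 -0.08
shift [-139.4   -0.3   -1.5] turn [0.002 0.002 0.   ]
tool axes in world (cols)
 [[ 0. -0.  1.]
 [-0.  1.  0.]
 [-1. -0.  0.]]
```

```bash
python3 -m handwheel '1 -15 0 0 0 0 0; 1 -20 0 0 0 0 0; 1 -30 0 0 0 0 0; 1 -40 0 0 0 0 0; 1 -40 0 0 0 0 0; 1 0 10 -40 0 0 0; 1 0 10 -40 0 0 0; 1 0 10 -40 0 0 0; 1 0 10 -40 0 0 0; 1 0 8 -30 0 0 0';  python3 d.py 435.5 -105.5 35
python3 - <<'E'
from h import *
cv2.imwrite("pics/s3.png",get_image("side")[120:380,160:480].repeat(2,0).repeat(2,1))
im=get_image("top");cv2.imwrite("pics/t3.png",im)
cv2.imwrite("pics/t3z.png",im[120:290,220:490].repeat(2,0).repeat(2,1))
E
```

```text
clock: 11.5
eef_pos: [453.9, -106.2, 199.8]
tool_rot: [-0.162, 1.551, -0.161]
force: [0.8, -0.8, 0.5]
width: 85.8
t 11.50 pos [ 453.9 -106.2  199.8] F [ 0.8 -0.8  0.5] w 85.8 q7 -0.08
shift [164.4   1.2 -21.7] turn [0.001 0.02  0.003]
tool axes in world (cols)
 [[ 0.02 -0.    1.  ]
 [-0.    1.    0.  ]
 [-1.   -0.    0.02]]
```

View pics/s3.png

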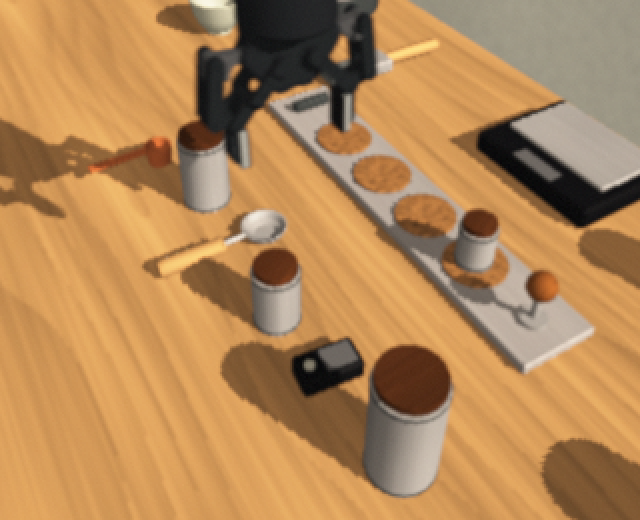

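View pics/t3z.png

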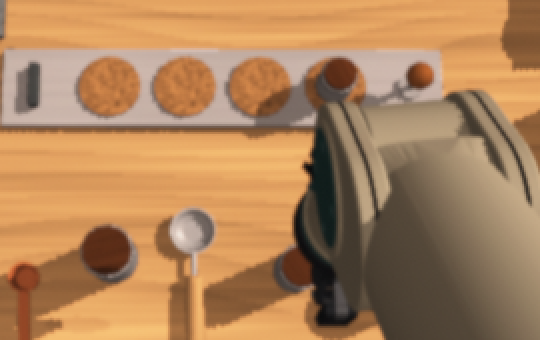

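The smallest tin stands upright on the round next to the ball post (side crop 477,240; top crop 340,75). I check its centring numerically.

```bash
cat > chk.py <<'E'
from h import *
import sys
n,f,z=sys.argv[1],sys.argv[2],float(sys.argv[3])
im=cv2.imread(f)if f!="live" else get_image(n)
cs,_=cv2.findContours(lids(n,im),cv2.RETR_EXTERNAL,cv2.CHAIN_APPROX_NONE)
for c in cs:
    if 40<cv2.contourArea(c)<1500: print(cv2.boundingRect(c),*[np.round(x,1) for x in circ(n,c,z)])
E
python3 chk.py top pics/t3.png 71
python3 - <<'E'
import cv2,numpy as np
# side: rebuild full-frame crop
a=cv2.imread("pics/s3.png")[::2,::2];f=np.full((400,640,3),255,np.uint8);f[120:380,160:480]=a;cv2.imwrite("pics/s3f.png",f)
E
echo side; python3 chk.py side pics/s3f.png 71
```

```text
(361, 244, 15, 18) [435.7 -99.4] 31.4 37.3
(262, 234, 23, 22) [454.7  96.6] 45.2 48.2
(349, 166, 14, 11) [609.8 -77.1] 23.1 35.6
(383, 150, 15, 14) [ 641.4 -151.3] 30.5 32.8
(452, 52, 44, 41) [ 831.9 -339.5] 81.9 103.6
(610, 35, 30, 46) [ 885.5 -678. ] 96.5 133.1
side
(347, 293, 38, 34) [ 470.8 -265.9] 60.3 63.0
(287, 245, 21, 17) [ 435.9 -103.4] 40.9 44.8
(392, 225, 17, 13) [ 638.7 -154.6] 33.7 36.5
(252, 181, 19, 14) [459.8 120.8] 44.9 55.1
```

It is within about 2–3 mm of centre in both views, which is good. Next is the second tin.

```bash
python3 -m handwheel '1 0 1 -20 0 0.02 0; 1 30 0 0 0 0 0; 1 20 0 0 0 0 0; 1 0 0 0 0 0 0' >/dev/null;  python3 d.py 435.5 -105 100; 
```

```text
t 12.00 pos [ 435.5 -106.1  153.2] F [-0.8 -0.6  0.3] w 85.3 q7 -0.14
shift [53.2  1.5 -0.4] turn [0.002 0.007 0.007]
tool axes in world (cols)
 [[ 0.01 -0.    1.  ]
 [-0.01  1.    0.  ]
 [-1.   -0.01  0.01]]
```

```bash
python3 -m handwheel '1 20 1 0 0 0.007 0.007; 1 20 0 0 0 0 0; 1 14 0 0 0 0 0; 1 0 0 0 0 0 0' >/dev/null;  python3 d.py 435.5 -105 35; 
```

```text
t 12.40 pos [ 442.4 -106.2  102.2] F [ 0.1 -0.3 -0.4] w 85.4 q7 -0.19
shift [67.1  1.4 -7.6] turn [0.002 0.01  0.002]
tool axes in world (cols)
 [[ 0.01 -0.    1.  ]
 [-0.    1.    0.  ]
 [-1.   -0.    0.01]]
```

```bash
python3 -m handwheel '1 0 1 -7 0 0.01 0; 1 15 0 0 0 0 0; 1 15 0 0 0 0 0; 1 15 0 -1 0 0 0; 1 0 0 0 0 0 0' >/dev/null;  python3 d.py 435.5 -105 35; 
```

```text
t 12.90 pos [ 438.9 -106.3   62.3] F [-0.3 -0.9 -0.5] w 85.9 q7 -0.23
shift [27.3  1.4 -3.6] turn [0.001 0.009 0.005]
tool axes in world (cols)
 [[ 0.01 -0.    1.  ]
 [-0.    1.    0.  ]
 [-1.   -0.    0.01]]
```

```bash
python3 -m handwheel '1 9 1 -3 0 0.009 0.005; 1 9 0 -1 0 0 0; 1 9 0 0 0 0 0; 1 0 0 0 0 0 0' >/dev/null;  python3 d.py 435.5 -105 35; 
```

```text
t 13.30 pos [ 437.2 -105.9   37.7] F [ 0.2 -0.1  0.3] w 85.7 q7 -0.37
shift [ 2.7  0.9 -1.7] turn [0.001 0.005 0.001]
tool axes in world (cols)
 [[ 0.01 -0.    1.  ]
 [-0.    1.    0.  ]
 [-1.   -0.    0.01]]
```

```bash
python3 -m handwheel '1 3 1 -2 0 0.005 0; 0.3 0 0 0 0 0 0; -1 0 0 0 0 0 0; -1 0 0 0 0 0 0; -1 0 0 0 0 0 0; -1 0 0 0 0 0 0; -1 0 0 0 0 0 0; -1 0 0 0 0 0 0' ;  python3 d.py 435.5 -105 35;  python3 -m handwheel '-1 -15 0 0 0 0 0; -1 -30 0 0 0 0 0; -1 -40 0 0 0 0 0; -1 -40 0 0 0 0 0; -1 -15 0 0 0 0 0; -1 0 0 0 0 0 0' >/dev/null ; python3 d.py 642.2 -71 120
```

```text
clock: 14.1
eef_pos: [436.1, -105.2, 36.7]
tool_rot: [-0.633, 1.568, -0.632]
force: [-0.4, -0.2, -1.3]
width: 45.5
t 14.10 pos [ 436.1 -105.2   36.7] F [-0.4 -0.2 -1.3] w 45.5 q7 -0.39
shift [ 1.7  0.2 -0.6] turn [0.001 0.002 0.002]
tool axes in world (cols)
 [[ 0. -0.  1.]
 [-0.  1.  0.]
 [-1. -0.  0.]]
t 14.70 pos [ 434.4 -104.4  180.2] F [ 0.4  0.8 -1.7] w 46.1 q7 -0.21
shift [ 59.5  33.  208. ] turn [ 0.002 -0.003  0.001]
tool axes in world (cols)
 [[-0. -0.  1.]
 [-0.  1.  0.]
 [-1. -0. -0.]]
```

```bash
python3 -m handwheel '-1 0 3 20 0 0 0; -1 0 6 35 0 0 0; -1 0 6 40 0 0 0; -1 0 6 40 0 0 0; -1 0 6 40 0 0 0; -1 0 4 25 0 0 0; -1 0 0 0 0 0 0' >/dev/null ; python3 d.py 642.2 -71 110
```

```text
t 15.40 pos [634.  -74.1 166.8] F [-1.1  0.1 -2.9] w 46.2 q7 -0.25
shift [56.6  3.4  9.3] turn [-0.001 -0.02   0.005]
tool axes in world (cols)
 [[-0.02  0.    1.  ]
 [-0.    1.   -0.  ]
 [-1.   -0.   -0.02]]
```

```bash
python3 -m handwheel '-1 10 3 9 0 -0.02 0.005; -1 20 0 0 0 0 0; -1 20 0 0 0 0 0; -1 10 0 0 0 0 0; -1 0 0 0 0 0 0' >/dev/null ; python3 d.py 642.2 -71 53
```

```text
t 15.90 pos [636.  -71.3  96.1] F [-0.3 -0.6 -1.6] w 45.9 q7 -0.29
shift [43.   0.4  6.8] turn [ 0.001 -0.013  0.002]
tool axes in world (cols)
 [[-0.01 -0.    1.  ]
 [-0.    1.    0.  ]
 [-1.   -0.   -0.01]]
```

```bash
python3 -m handwheel '-1 0 0 6 0 -0.013 0; -1 10 0 1 0 0 0; -1 10 0 1 0 0 0; -1 10 0 0 0 0 0; -1 0 0 0 0 0 0' >/dev/null ; python3 d.py 642.2 -71 53
```

```text
t 16.40 pos [645.1 -71.9  65.1] F [-0.1  0.  -1.3] w 46.1 q7 -0.31
shift [12.1  0.9 -3. ] turn [0.    0.003 0.003]
tool axes in world (cols)
 [[ 0. -0.  1.]
 [-0.  1.  0.]
 [-1. -0.  0.]]
```

```bash
python3 -m handwheel '-1 3 1 -3 0 0.003 0.003; -1 4 0 0 0 0 0; -1 3 0 0 0 0 0; -1 0 0 0 0 0 0' >/dev/null ; python3 d.py 642.2 -71 53
```

```text
t 16.80 pos [642.2 -70.7  54.5] F [-0.5  0.7 -1.6] w 46.0 q7 -0.32
shift [ 1.5 -0.3  0. ] turn [ 0.     0.    -0.001]
tool axes in world (cols)
 [[ 0. -0.  1.]
 [ 0.  1.  0.]
 [-1.  0.  0.]]
```

```bash
python3 -m handwheel '-1 1.5 0 0 0 0 0; -1 1 0 0 0 0 0; -1 0 0 0 0 0 0' >/dev/null ; python3 d.py 642.2 -71 53;  python3 -m handwheel '0 0 0 0 0 0 0; 0.5 0 0 0 0 0 0;1 0 0 0 0 0 0; 1 0 0 0 0 0 0; 1 0 0 0 0 0 0'; python3 d.py 642.2 -71 53
```

```text
t 17.10 pos [642.5 -70.7  52.7] F [-0.8  0.  -1.8] w 46.0 q7 -0.32
shift [-0.3 -0.3 -0.3] turn [ 0.     0.001 -0.001]
tool axes in world (cols)
 [[ 0. -0.  1.]
 [ 0.  1.  0.]
 [-1.  0.  0.]]
clock: 17.6
eef_pos: [643.7, -70.7, 53.5]
tool_rot: [0.205, 1.567, 0.205]
force: [0.2, -0.2, -0.4]
width: 85.6
t 17.60 pos [643.7 -70.7  53.5] F [ 0.2 -0.2 -0.4] w 85.6 q7 -0.32
shift [ 0.5 -0.3 -1.5] turn [-0.     0.004 -0.001]
tool axes in world (cols)
 [[ 0.  0.  1.]
 [ 0.  1. -0.]
 [-1.  0.  0.]]
```

Rise, then move toward the third tin at (450.5, 93).

```bash
python3 -m handwheel '1 -15 0 0 0 0 0; 1 -25 0 0 0 0 0; 1 -40 0 0 0 0 0; 1 -40 0 0 0 0 0; 1 -10 20 -30 0 0 0; 1 0 35 -40 0 0 0; 1 0 35 -40 0 0 0; 1 0 35 -40 0 0 0; 1 0 30 -30 0 0 0; 1 0 0 0 0 0 0';  python3 d.py 450.5 93 140; python3 - <<'E'
from h import *
cv2.imwrite("pics/s4.png",get_image("side"))
cv2.imwrite("pics/t4.png",get_image("top"))
E
python3 chk.py top pics/t4.png 91;echo;python3 chk.py side pics/s4.png 91
```

```text
clock: 18.6
eef_pos: [464.4, 86.0, 197.1]
tool_rot: [0.052, 1.552, 0.049]
force: [1.0, -0.9, -0.3]
width: 85.5
t 18.60 pos [464.4  86.  197.1] F [ 1.  -0.9 -0.3] w 85.5 q7 -0.60
shift [ 56.8   7.  -15. ] turn [-0.003  0.019 -0.001]
tool axes in world (cols)
 [[ 0.02  0.    1.  ]
 [ 0.    1.   -0.  ]
 [-1.    0.    0.02]]
(453, 230, 27, 27) [ 453.6 -294.6] 53.7 56.9
(306, 165, 20, 11) [607.9   7.8] 29.6 43.9
(383, 150, 15, 14) [ 635.5 -147.9] 29.8 32.1
(343, 145, 19, 18) [642.  -68.8] 37.7 40.0
(452, 52, 44, 40) [ 822.2 -332. ] 80.2 101.6
(610, 35, 30, 45) [ 874.8 -663.9] 93.6 128.1

(347, 293, 38, 34) [ 460.7 -276.6] 58.0 60.4
(392, 225, 17, 13) [ 622.2 -170. ] 32.6 36.3
(366, 195, 19, 13) [638.9 -72.5] 40.6 44.6
(227, 192, 18, 12) [392.7  85.4] 35.0 45.6
(249, 181, 22, 14) [450.9  95.3] 48.5 53.0
```

View pics/s4.png

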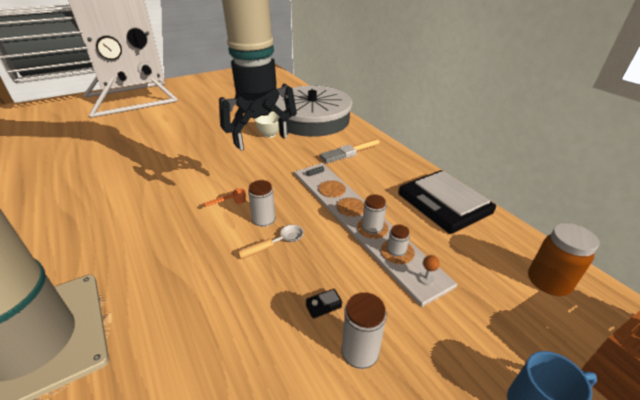

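The second tin stands on the second round (375,203), within 2 mm of its centre. The gripper is now above the third tin.

```bash
python3 -m handwheel '1 0 7 -15 0 0.019 0; 1 25 0 0 0 0 0; 1 25 0 0 0 0 0; 1 5 0 0 0 0 0; 1 0 0 0 0 0 0' >/dev/null;  python3 d.py 450.5 93 52; 
```

```text
t 19.20 pos [456.8  87.2 142.1] F [0.9 1.1 0.2] w 85.6 q7 -0.69
shift [90.   5.6 -6.9] turn [-0.019  0.005  0.   ]
tool axes in world (cols)
 [[ 0.01  0.02  1.  ]
 [-0.    1.   -0.02]
 [-1.   -0.    0.01]]
```

```bash
python3 -m handwheel '1 0 6 -7 -0.019 0.005 0; 1 15 0 0 0 0 0; 1 15 0 0 0 0 0; 1 5 0 0 0 0 0; 1 0 0 0 0 0 0' >/dev/null;  python3 d.py 450.5 93 52; 
```

```text
t 19.70 pos [451.6  95.3 110.1] F [-0.8 -0.4  0.3] w 85.2 q7 -0.74
shift [58.1 -2.4 -1.4] turn [ 0.001  0.005 -0.002]
tool axes in world (cols)
 [[ 0.01 -0.    1.  ]
 [ 0.    1.    0.  ]
 [-1.    0.    0.01]]
```

```bash
python3 -m handwheel '1 10 -2 -1 0 0.005 0; 1 15 0 0 0 0 0; 1 15 0 0 0 0 0; 1 5 0 0 0 0 0; 1 0 0 0 0 0 0' >/dev/null;  python3 d.py 450.5 93 52; 
```

```text
t 20.20 pos [452.8  93.6  65.5] F [-1.1  1.   0.1] w 85.0 q7 -0.79
shift [13.5 -0.7 -2.3] turn [ 0.001  0.005 -0.003]
tool axes in world (cols)
 [[ 0. -0.  1.]
 [ 0.  1.  0.]
 [-1.  0.  0.]]
```

```bash
python3 -m handwheel '1 7 -1 -2 0 0.005 0; 1 6 0 0 0 0 0; 1 0 0 0 0 0 0; 0.3 0 0 0 0 0 0; -1 0 0 0 0 0 0; -1 0 0 0 0 0 0; -1 0 0 0 0 0 0; -1 0 0 0 0 0 0; -1 0 0 0 0 0 0; -1 0 0 0 0 0 0' >/dev/null;  python3 d.py 450.5 93 52;  python3 -m handwheel '-1 -15 0 0 0 0 0; -1 -30 0 0 0 0 0; -1 -40 0 0 0 0 0; -1 -40 0 0 0 0 0; -1 -20 0 0 0 0 0; -1 0 0 0 0 0 0' >/dev/null ; python3 d.py 643 14 120
```

```text
t 21.20 pos [451.5  92.6  53.1] F [-0.6 -0.6 -2.5] w 52.6 q7 -0.81
shift [ 1.1  0.3 -1. ] turn [ 0.     0.002 -0.004]
tool axes in world (cols)
 [[ 0. -0.  1.]
 [ 0.  1.  0.]
 [-1.  0.  0.]]
t 21.80 pos [449.7  91.9 201.7] F [ 1.  -0.7 -2.7] w 52.9 q7 -0.62
shift [ 80.8 -78.5 193.5] turn [ 0.002 -0.004 -0.002]
tool axes in world (cols)
 [[-0. -0.  1.]
 [ 0.  1.  0.]
 [-1.  0. -0.]]
```

```bash
python3 -m handwheel '-1 0 -8 20 0 0 0; -1 0 -14 35 0 0 0; -1 0 -16 40 0 0 0; -1 0 -16 40 0 0 0; -1 0 -14 35 0 0 0; -1 0 -10 23 0 0 0; -1 0 0 0 0 0 0' >/dev/null ; python3 d.py 643 14 120
```

```text
t 22.50 pos [644.    9.3 189.1] F [-0.8 -0.1 -1.3] w 52.7 q7 -0.37
shift [69.1  5.   0.2] turn [ 0.004 -0.016  0.004]
tool axes in world (cols)
 [[-0.02 -0.    1.  ]
 [-0.    1.    0.  ]
 [-1.   -0.   -0.02]]
```

```bash
python3 -m handwheel '-1 10 4 0 0 -0.016 0; -1 20 0 0 0 0 0; -1 20 0 0 0 0 0; -1 15 0 0 0 0 0; -1 0 0 0 0 0 0' >/dev/null ; python3 d.py 643 14 69
```

```text
t 23.00 pos [636.7  13.6 112.6] F [-0.8 -1.  -1.9] w 53.0 q7 -0.43
shift [43.5  0.6  6.9] turn [ 0.006 -0.014  0.006]
tool axes in world (cols)
 [[-0.01 -0.01  1.  ]
 [-0.01  1.    0.01]
 [-1.   -0.01 -0.01]]
```

```bash
python3 -m handwheel '-1 0 0 7 0.006 -0.014 0.006; -1 10 0 0 0 0 0; -1 10 0 0 0 0 0; -1 10 0 0 0 0 0; -1 0 0 0 0 0 0' >/dev/null ; python3 d.py 643 14 69
```

```text
t 23.50 pos [643.5  14.5  80.2] F [-0.7  0.2 -2. ] w 52.8 q7 -0.45
shift [11.2 -0.5 -0.5] turn [ 0.     0.001 -0.001]
tool axes in world (cols)
 [[ 0. -0.  1.]
 [ 0.  1.  0.]
 [-1.  0.  0.]]
```

```bash
python3 -m handwheel '-1 4 0 0 0 0 0; -1 3 0 0 0 0 0; -1 3 0 0 0 0 0; -1 1 0 0 0 0 0; -1 0 0 0 0 0 0' >/dev/null ; python3 d.py 643 14 69
```

```text
t 24.00 pos [644.2  14.6  69.2] F [ 0.  -0.5 -2. ] w 52.8 q7 -0.46
shift [ 0.2 -0.6 -1.2] turn [ 0.     0.002 -0.001]
tool axes in world (cols)
 [[ 0. -0.  1.]
 [ 0.  1.  0.]
 [-1.  0.  0.]]
```

```bash
python3 -m handwheel '-1 0.6 0 -1 0 0 0; -1 0 0 0 0 0 0; 0 0 0 0 0 0 0; 0.5 0 0 0 0 0 0;1 0 0 0 0 0 0; 1 0 0 0 0 0 0; 1 0 0 0 0 0 0'; python3 -m handwheel '1 -15 0 0 0 0 0; 1 -25 0 0 0 0 0; 1 -40 0 0 0 0 0; 1 -40 0 0 0 0 0; 1 -10 -30 -20 0 0 0; 1 0 -45 -20 0 0 0; 1 0 -45 -20 0 0 0; 1 0 -45 -20 0 0 0; 1 0 -45 -20 0 0 0; 1 0 -45 -20 0 0 0'; python3 d.py 450 -288 205
```

```text
clock: 24.7
eef_pos: [644.7, 14.8, 70.1]
tool_rot: [0.21, 1.565, 0.21]
force: [-0.4, 0.1, -1.4]
width: 85.4
clock: 25.7
eef_pos: [529.0, -236.2, 215.1]
tool_rot: [0.209, 1.548, 0.229]
force: [0.9, -0.3, -0.1]
width: 85.4
t 25.70 pos [ 529.  -236.2  215.1] F [ 0.9 -0.3 -0.1] w 85.4 q7 0.06
shift [  8.1 -50.2 -80.2] turn [ 0.02   0.022 -0.005]
tool axes in world (cols)
 [[ 0.02 -0.02  1.  ]
 [ 0.01  1.    0.02]
 [-1.    0.    0.02]]
```

```bash
python3 -m handwheel '1 3 -25 -30 0.02 0.02 -0.005; 1 3 -20 -30 0 0 0; 1 2 -5 -20 0 0 0; 1 0 0 0 0 0 0' >/dev/null; python3 d.py 450 -288 140
python3 - <<'E'
from h import *
cv2.imwrite("pics/s5.png",get_image("side"))
cv2.imwrite("pics/t5.png",get_image("top"))
E
python3 chk.py top pics/t5.png 111;echo;python3 chk.py side pics/s5.png 111
```

```text
t 26.10 pos [ 442.  -298.9  210. ] F [ 0.8 -0.  -0.6] w 85.1 q7 0.16
shift [69.9 11.6  7.6] turn [-0.017  0.002  0.008]
tool axes in world (cols)
 [[ 0.    0.02  1.  ]
 [-0.01  1.   -0.02]
 [-1.   -0.01  0.  ]]
(453, 230, 28, 27) [ 451.6 -288.3] 52.8 55.6
(265, 161, 24, 16) [606.7  85.9] 36.6 51.8
(383, 150, 15, 14) [ 629.5 -144.4] 29.2 31.4
(343, 145, 19, 18) [635.9 -67.1] 36.9 39.1
(300, 140, 23, 22) [643.7  16.8] 44.9 47.5
(453, 50, 44, 42) [ 813.5 -327.3] 77.2 103.0
(610, 47, 30, 33) [ 839.9 -659.5] 62.2 99.8
(629, 34, 11, 6) [ 899.7 -690.3] 17.9 22.9

(347, 293, 38, 34) [ 450.5 -287.3] 55.3 57.8
```

View pics/s5.png

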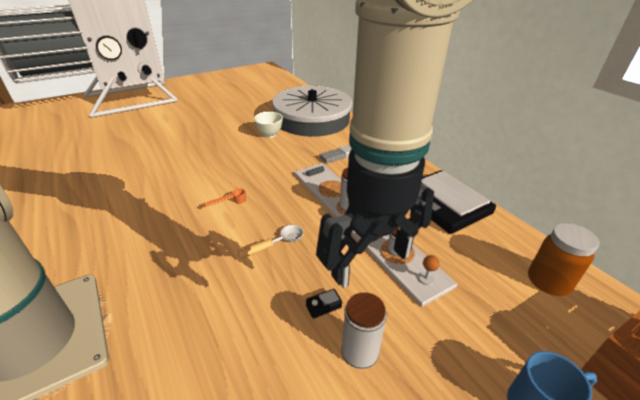

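The third tin is within 2 mm in the top view; the gripper hides it in the side view. The largest tin is still at (450, −288), lid at (365,310).

```bash
python3 -m handwheel '1 0 11 8 -0.017 0 0.008; 1 20 0 0 0 0 0; 1 15 0 0 0 0 0; 1 0 0 0 0 0 0' >/dev/null; python3 d.py 450.5 -287.5 140
```

```text
t 26.60 pos [ 464.8 -279.6  177.7] F [ 0.1 -0.5  0.2] w 85.4 q7 0.12
shift [ 37.4  -7.7 -15.1] turn [ 0.017  0.018 -0.002]
tool axes in world (cols)
 [[ 0.02 -0.02  1.  ]
 [ 0.    1.    0.02]
 [-1.    0.    0.02]]
```

```bash
python3 -m handwheel '1 0 -7 -14 0.017 0.018 0; 1 0 0 0 0 0 0; 1 15 0 0 0 0 0; 1 15 0 0 0 0 0; 1 0 0 0 0 0 0' >/dev/null; python3 d.py 450.5 -287.5 70
```

```text
t 27.10 pos [ 455.  -285.4  150.4] F [-0.8  0.6  0.5] w 85.4 q7 0.10
shift [80.4 -2.1 -4.9] turn [ 0.004  0.005 -0.   ]
tool axes in world (cols)
 [[ 0. -0.  1.]
 [ 0.  1.  0.]
 [-1.  0.  0.]]
```

```bash
python3 -m handwheel '1 4 -2 -5 0.004 0.005 0; 1 10 0 0 0 0 0; 1 8 0 0 0 0 0; 1 0 0 0 0 0 0' >/dev/null; python3 d.py 450.5 -287.5 70
```

```text
t 27.50 pos [ 450.9 -288.4  129.2] F [ 1.   0.  -1.7] w 85.3 q7 0.08
shift [59.2  1.1 -0.6] turn [-0.001  0.003  0.002]
tool axes in world (cols)
 [[ 0.  0.  1.]
 [-0.  1. -0.]
 [-1. -0.  0.]]
```

```bash
python3 -m handwheel '1 10 1 -1 0 0.003 0; 1 10 0 0 0 0 0; 1 8 0 -1 0 0 0; 1 0 0 0 0 0 0'; python3 d.py 450.5 -287.5 70
```

```text
clock: 27.9
eef_pos: [448.9, -287.3, 98.6]
tool_rot: [-1.948, 1.569, -1.95]
force: [-0.1, -0.4, 0.5]
width: 85.7
t 27.90 pos [ 448.9 -287.3   98.6] F [-0.1 -0.4  0.5] w 85.7 q7 0.04
shift [28.6 -0.2  1.6] turn [-0.001 -0.001  0.002]
tool axes in world (cols)
 [[-0.  0.  1.]
 [-0.  1. -0.]
 [-1. -0. -0.]]
```

```bash
python3 -m handwheel '1 8 0 2 0 0 0; 1 8 0 0 0 0 0; 1 8 0 0 0 0 0; 1 4 0 0 0 0 0; 1 0 0 0 0 0 0'; python3 d.py 450.5 -287.5 70
```

```text
clock: 28.4
eef_pos: [451.3, -287.2, 67.7]
tool_rot: [-2.037, 1.569, -2.038]
force: [0.6, -1.5, 0.1]
width: 85.4
t 28.40 pos [ 451.3 -287.2   67.7] F [ 0.6 -1.5  0.1] w 85.4 q7 0.01
shift [-2.3 -0.3 -0.8] turn [-0.001 -0.001  0.001]
tool axes in world (cols)
 [[-0.  0.  1.]
 [-0.  1. -0.]
 [-1. -0. -0.]]
```

```bash
python3 -m handwheel '0.5 0 0 0 0 0 0; -1 0 0 0 0 0 0; -1 0 0 0 0 0 0; -1 0 0 0 0 0 0; -1 0 0 0 0 0 0; -1 0 0 0 0 0 0; -1 0 0 0 0 0 0' >/dev/null;  python3 d.py 450.5 -287.5 70;  python3 -m handwheel '-1 -15 0 0 0 0 0; -1 -30 0 0 0 0 0; -1 -40 0 0 0 0 0; -1 -40 0 0 0 0 0; -1 -15 0 0 0 0 0; -1 0 0 0 0 0 0' >/dev/null ; python3 d.py 530 95 205
```

```text
t 29.10 pos [ 451.1 -287.2   68.1] F [ 0.6  0.1 -2.4] w 59.8 q7 0.01
shift [-1.9 -0.3 -0.6] turn [-0.001 -0.001  0.001]
tool axes in world (cols)
 [[-0.  0.  1.]
 [-0.  1. -0.]
 [-1. -0. -0.]]
t 29.70 pos [ 448.7 -285.9  210.5] F [ 0.3  0.1 -4. ] w 59.8 q7 0.16
shift [  5.8 381.   81.1] turn [-0.001 -0.008 -0.002]
tool axes in world (cols)
 [[-0.01  0.    1.  ]
 [ 0.    1.   -0.  ]
 [-1.    0.   -0.01]]
```

```bash
python3 -m handwheel '-1 0 15 3 0 -0.008 0; -1 0 30 6 0 0 0; -1 0 40 8 0 0 0; -1 0 40 8 0 0 0; -1 0 40 8 0 0 0; -1 0 40 8 0 0 0; -1 0 40 8 0 0 0; -1 0 40 8 0 0 0; -1 0 40 8 0 0 0; -1 0 30 8 0 0 0' >/dev/null ; python3 d.py 643.7 98 200
```

```text
t 30.70 pos [512.   85.3 196.3] F [ 0.5 -0.7 -3.8] w 59.8 q7 -0.57
shift [ -6.9  13.7 131.5] turn [-0.007 -0.025 -0.008]
tool axes in world (cols)
 [[-0.02  0.01  1.  ]
 [ 0.01  1.   -0.01]
 [-1.    0.01 -0.02]]
```

```bash
python3 -m handwheel '-1 -3 4 30 -0.007 -0.025 -0.008; -1 -3 4 35 0 0 0; -1 -2 3 35 0 0 0; -1 0 2 25 0 0 0; -1 0 0 5 0 0 0; -1 0 0 0 0 0 0' >/dev/null ; python3 d.py 643.7 98.5 120
```

```text
t 31.30 pos [634.5 115.8 190.4] F [-0.3  0.4 -3.8] w 59.9 q7 -0.52
shift [ 70.1 -17.7  10.2] turn [ 0.021 -0.02  -0.003]
tool axes in world (cols)
 [[-0.02 -0.02  1.  ]
 [ 0.    1.    0.02]
 [-1.    0.   -0.02]]
```

```bash
python3 -m handwheel '-1 10 -17 10 0.021 -0.02 0; -1 20 0 0 0 0 0; -1 20 0 0 0 0 0; -1 10 0 0 0 0 0; -1 0 0 0 0 0 0' >/dev/null ; python3 d.py 643.7 98.5 84
```

```text
t 31.80 pos [635.1 100.9 123.6] F [-0.7  0.3 -4.2] w 59.9 q7 -0.56
shift [39.5 -2.5  9.1] turn [ 0.004 -0.013 -0.002]
tool axes in world (cols)
 [[-0.01 -0.    1.  ]
 [ 0.    1.    0.  ]
 [-1.    0.   -0.01]]
```

```bash
python3 -m handwheel '-1 0 -2 9 0.004 -0.013 0; -1 10 0 0 0 0 0; -1 10 0 0 0 0 0; -1 8 0 0 0 0 0; -1 0 0 0 0 0 0' >/dev/null ; python3 d.py 643.7 98.5 84
```

```text
t 32.30 pos [645.1  99.9  95.3] F [-0.6  0.1 -2.9] w 60.0 q7 -0.58
shift [11.3 -1.4 -1.5] turn [ 0.     0.004 -0.003]
tool axes in world (cols)
 [[ 0. -0.  1.]
 [ 0.  1.  0.]
 [-1.  0.  0.]]
```

```bash
python3 -m handwheel '-1 4 -1 -2 0 0.004 0; -1 3 0 0 0 0 0; -1 3 0 0 0 0 0; -1 1 0 0 0 0 0; -1 0 0 0 0 0 0' >/dev/null ; python3 d.py 643.7 98.5 84
```

```text
t 32.80 pos [643.4  99.3  84.3] F [-0.3 -0.8 -3.1] w 59.8 q7 -0.58
shift [ 0.3 -0.8  0.3] turn [ 0.     0.    -0.003]
tool axes in world (cols)
 [[ 0. -0.  1.]
 [ 0.  1.  0.]
 [-1.  0.  0.]]
```

```bash
python3 -m handwheel '-1 0.7 0 0 0 0 0; -1 0 0 0 0 0 0; 0 0 0 0 0 0 0; 0.7 0 0 0 0 0 0;1 0 0 0 0 0 0; 1 0 0 0 0 0 0; 1 0 0 0 0 0 0'; python3 d.py 643.7 98.5 84; python3 -m handwheel '1 -10 0 0 0 0 0; 1 -20 0 0 0 0 0; 1 -25 0 0 0 0 0; 1 -35 0 0 0 0 0; 1 -40 0 0 0 0 0'; python3 d.py 440 98.5 215
```

```text
clock: 33.5
eef_pos: [645.6, 100.0, 85.7]
tool_rot: [0.685, 1.564, 0.685]
force: [-0.8, 0.1, 0.6]
width: 85.5
t 33.50 pos [645.6 100.   85.7] F [-0.8  0.1  0.6] w 85.5 q7 -0.58
shift [ 1.6 -1.5 -1.9] turn [ 0.     0.006 -0.005]
tool axes in world (cols)
 [[ 0.01 -0.    1.  ]
 [ 0.    1.    0.  ]
 [-1.    0.    0.01]]
clock: 34.0
eef_pos: [641.6, 98.6, 216.5]
tool_rot: [2.659, 1.565, 2.66]
force: [1.5, -0.9, 0.4]
width: 85.5
t 34.00 pos [641.6  98.6 216.5] F [ 1.5 -0.9  0.4] w 85.5 q7 -0.50
shift [ 2.500e+00  2.000e-01 -2.016e+02] turn [ 0.001 -0.005 -0.003]
tool axes in world (cols)
 [[-0.01 -0.    1.  ]
 [ 0.    1.    0.  ]
 [-1.    0.   -0.01]]
```

```bash
python3 -m handwheel '1 0 0 -35 0 0 0; 1 0 0 -40 0 0 0; 1 0 0 -40 0 0 0; 1 0 0 -40 0 0 0; 1 0 0 -30 0 0 0; 1 0 0 0 0 0 0;1 0 0 0 0 0 0'
python3 - <<'E'
from h import *
cv2.imwrite("pics/s6.png",get_image("side"))
cv2.imwrite("pics/t6.png",get_image("top"))
E
for z in 131 111 91 71; do echo z $z; python3 chk.py top pics/t6.png $z|grep -E "^\((2[5-9]|3)";echo -;python3 chk.py side pics/s6.png $z; done
```

```text
clock: 34.7
eef_pos: [456.4, 100.8, 228.0]
tool_rot: [0.288, 1.55, 0.288]
force: [-0.0, 0.3, 1.1]
width: 85.3
z 131
(383, 150, 15, 14) [ 623.5 -140.9] 28.6 30.7
(343, 145, 19, 18) [629.8 -65.3] 36.1 38.2
(301, 140, 22, 22) [637.4  16.3] 43.6 46.3
(257, 135, 27, 26) [642.8  98.9] 51.8 54.2
-
(392, 225, 17, 13) [ 588.3 -200.4] 29.9 33.2
(366, 195, 19, 13) [ 603.6 -111.2] 37.5 40.9
(344, 167, 20, 14) [622.4 -11.8] 46.1 50.6
(322, 144, 22, 13) [638.6  93.9] 54.3 59.2
z 111
(383, 150, 15, 14) [ 629.5 -144.4] 29.2 31.4
(343, 145, 19, 18) [635.9 -67.1] 36.9 39.1
(301, 140, 22, 22) [643.7  16.5] 44.6 47.4
(257, 135, 27, 26) [649.2 100.9] 53.0 55.5
-
(392, 225, 17, 13) [ 605.3 -185.2] 31.2 34.7
(366, 195, 19, 13) [621.3 -91.9] 39.2 42.8
(344, 167, 20, 14) [640.9  12.2] 48.2 52.9
(322, 144, 22, 13) [657.9 122.7] 56.9 62.0
z 91
(383, 150, 15, 14) [ 635.4 -147.8] 29.9 32.1
(343, 145, 19, 18) [642.  -68.8] 37.7 40.0
(301, 140, 22, 22) [650.   16.6] 45.6 48.4
(257, 135, 27, 26) [655.6 102.9] 54.2 56.7
-
(392, 225, 17, 13) [ 622.2 -170. ] 32.6 36.3
(366, 195, 19, 13) [638.9 -72.5] 40.9 44.7
(344, 167, 20, 14) [659.5  36.1] 50.3 55.2
(322, 144, 22, 13) [677.2 151.5] 59.4 64.7
z 71
(383, 150, 15, 14) [ 641.4 -151.3] 30.5 32.8
(343, 145, 19, 18) [648.1 -70.5] 38.5 40.8
(301, 140, 22, 22) [656.2  16.7] 46.6 49.5
(257, 135, 27, 26) [661.9 104.9] 55.4 57.9
-
(392, 225, 17, 13) [ 639.2 -154.7] 34.0 37.8
(366, 195, 19, 13) [656.6 -53.1] 42.7 46.6
(344, 167, 20, 14) [678.   60.1] 52.4 57.6
(322, 144, 22, 13) [696.5 180.4] 61.9 67.5
```

View pics/s6.png

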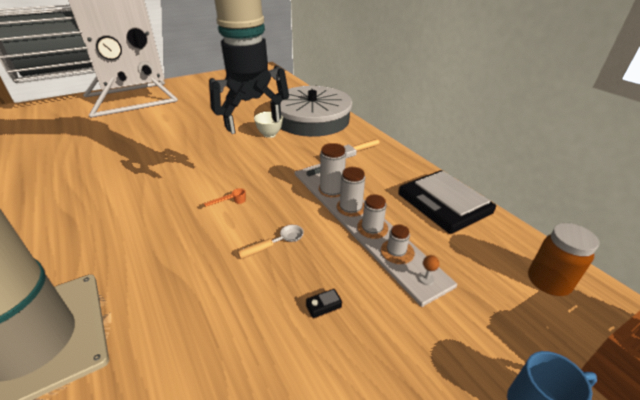

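View pics/t6.png

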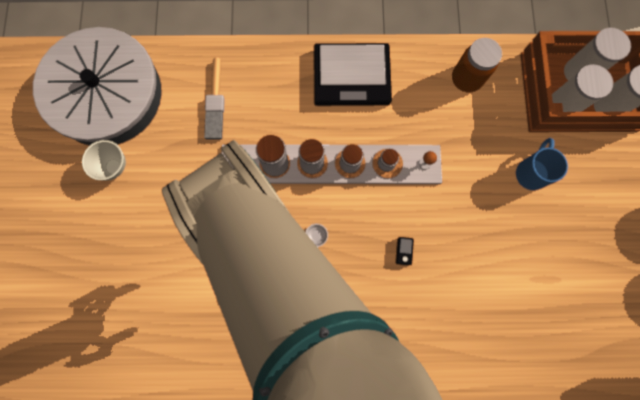

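All four tins stand upright in order: (398,240), (375,212), (352,190) and (332,168) in the side view. Their offsets from the round centres are 1–3 mm in the top view and at most about 6 mm in the side view. The arm is clear, so I hand in.

```bash
python3 -c "
from cell import ctrl
print(ctrl.finish_job())"
```

```text
the job is handed in; nothing more can be done
None
```

The four tins are back on the cork rounds in order of size, the smallest next to the ball post and the largest at the far end. I handed the job in at about 35 s. Each tin was gripped, lifted clear, carried upright and set down, and none toppled.

- **Final pictures:** all four tins stand upright in both views, with the open gripper well clear of them.
- **Centring, top view:** the lid centres lie about 1–3 mm from their rounds. The smallest tin is furthest off, about 3 mm toward the far end.
- **Centring, side view:** the smallest, second and third tins agree within about 3 mm. The largest reads about 6 mm off (4 mm in each of x and y). The top view puts that tin only about 2.5 mm off; I put the difference down to calibration and lid-edge error and did not move it again.
- **Forces:** the readings I took stayed below about 5 N. None of my checks failed outright.

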